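# Set up the splash shield and hold it upright

### The job

Set up the folding splash shield for uncapping the tubes: while it still lies face down on the bench, flip its kickstand over centre until it has snapped fully open, then take the shield by its top rail and raise it until it stands upright on its two round feet, face towards the tube tray, the kickstand's toe clear of the bench. Finish while still holding it there, upright and still, and do not let go, because I clamp the feet while you hold it. Leave the tube tray, timer, label roll and tip box where they are.

Things in the scene. Friction and masses are not known exactly. Their poses are not given: they have to be found in the camera images.
- shield: Splash shield, 0.5-0.8 kg: clear panel in a 12 mm aluminium tube frame, 222 mm wide, 256 mm high. Origin: middle of its underside. Axes when upright: z up, y along the foot rail, x to the back (kickstand side); the smooth face looks to -x. It starts lying face down: x up, z level towards the top rail, origin 16 mm above the bench, the panel's back 18 mm above the bench.
- foot_axis (a point): Middle of the common axis (along the shield's y) of the two round rubber feet, 32 mm across, at (0, 0, 16) mm in the shield's frame. The shield rolls up on these feet and will not balance upright by itself.
- grip_rail (a point): Middle of the shield's top rail, a round bar 12 mm thick, straight for 150 mm along the shield's y; at (8, 0, 250) mm in the shield's frame, 24 mm above the bench while the shield lies. Next to it is an open hand slot, then a cross rail at z = 190 mm in the shield's frame.
- stand_pivot (a point): Pivot centre of the kickstand on its hub, at (34, -45, 106) mm in the shield's frame. Folded, the leg points from here along the shield's +y, 50 mm above the bench while the shield lies; open, along (0.64, 0, -0.768) in the shield's frame, that is back and down.
- stand_toe (a point): Centre of the kickstand's toe, a black rubber ball 16 mm across, 105 mm from the pivot. The leg is a round steel bar 10 mm thick with a 12 mm rubber sleeve from 58 to 94 mm from the pivot. With the shield upright the open stand's toe is 17 mm off the bench; let go, the shield would lean back on it by 0.17 rad.
- kickstand (a joint): Angle of the kickstand: 0 folded, 1.57 fully open (stops at both). A toggle spring pushes it away from 0.75 rad, so it snaps home by itself on either side; about 1 N at the toe moves it. At angle q the leg points along cos(q)*(0,1,0) + sin(q)*(0.64,0,-0.768) in the shield's frame.
- tube_tray: White foam tray, 170 x 170 x 28 mm, holding red-capped blood tubes up to 113 mm high; origin: middle of its underside. Lies beyond the shield's top rail, on the side its face will look to. Leave alone.
- timer: White bench timer lying on its back, 64 x 64 x 22 mm; origin: middle of its underside. Leave alone.
- roll: Roll of white labels, 58 mm across, 24 mm high; origin: middle of its underside. Leave alone.
- tips: Blue and clear pipette tip box, 130 x 85 x 70 mm; origin: middle of its underside. Leave alone.
Mind the look-alikes: they are no part of the job. What is shaped like the shield but purple is not meant.

How it is judged:
On the way:
1. with the shield still lying on the bench, the kickstand is flipped over centre and fully open (value of joint kickstand above 1.45 rad and angle between shield's own z axis and vertical above 1.3 rad), for 0.2 s.
At the end, for the whole second after the job is handed in: The fingers hold the shield by its top rail (over 2 N, within 100 mm of the rail's middle); it is still, upright within 0.1 rad, feet on the bench (within 6 mm), face towards the tube tray; the kickstand is fully open (over 1.45 rad), its toe at least 3 mm clear of the bench (value of joint kickstand above 1.45 rad and angle between shield's own z axis and vertical below 0.1 rad and height (world z) of shield below 0.006 m and height (world z) of stand_toe above 0.011 m and x of tube_tray in the frame of shield below -0.05 m and contact force between the fingers and shield above 2 N and linear speed of shield below 0.02 m/s and distance between the grasp point and grip_rail below 0.1 m); the arm keeps its last pose, push and grip.
It fails at once if the tube tray is disturbed (moved 20 mm) (distance of tube_tray from where it was at the start of the episode above 0.02 m).
It fails at once if the timer is disturbed (moved 20 mm) (distance of timer from where it was at the start of the episode above 0.02 m).
It fails at once if the label roll is disturbed (moved 20 mm) (distance of roll from where it was at the start of the episode above 0.02 m).
It fails at once if the tip box is disturbed (moved 20 mm) (distance of tips from where it was at the start of the episode above 0.02 m).
It also fails if it takes over 50 s, if anything falls off the work surface, if the arm or the gripper's body presses on something with over 40 N, if the wrist force passes 120 N, or if a joint passes its speed limit or range.

### The arm

A 6-joint arm with a two-finger parallel gripper is mounted at the origin on a cart in front of the work surface, level with it; the furniture and walls round the work are solid. World frame = base frame: x ahead of the robot, y to its left, z up, the work surface at z = 0. Lengths are in m, angles in rad, forces in N, time in s.
With the tool pointing down it reaches from about 0.325 to 0.775 m from the base axis. Payload 5.5 kg.
Tool frame: the origin (TCP) lies between the finger pads; the fingertips stand 8 mm ahead of it and the grasp point (between the pads) lies 11 mm behind it (tcp_to_tips is the distance from the TCP to the fingertips, in m); z points along the fingers, y is the direction in which the jaws open and shut (so a half turn about z gives the same grasp; the last joint's range is limited). The gripper opens to 88 mm and grips with 3 to 60 N. Pads are 20 mm wide; open, the fingers measure 115 mm over their backs; the gripper's body (75 mm by 178 mm) begins 61 mm behind the grasp point.
Start: joints at [-1.375, 0.091, 1.231, -0, 1.82, -0.057], TCP at [0.15, -0.581, 0.231] pointing down, gripper open.
Joint ranges: [-2.87, 2.87], [-0.86, 2.18], [0.17, 2.46], [-1.51, 4.65], [0.06, 2.69], [-2.65, 2.65]. Speed limits (rad/s): [2.57, 2.57, 3.01, 3.14, 3.14, 3.14].

### API

Orientations are given as a unit quaternion [w, x, y, z].
In Python, from bench import * gives the robot as it stands. Calls block until the motion is done:
- move_to(position, orientation): joint-space move of the TCP to a pose.
- move_l(position, speed=0.15, orientation=None): straight line of the TCP; orientation=None keeps the orientation; speed is the mean speed in m/s.
- movej(angles): joint-space move.
- gripper_open() and close(): open the fingers fully, or close them until they stop; the grip force is fixed at half the most.
- hold(seconds).
- inverse_kinematics(position, orientation): joint angles nearest the present ones, or None.
- state(): the state.
- get_image(name): name is "side" or "top" or "wrist"; returns a dict with "frame" (480x640x3 uint8, blue, green, red), "depth" (480x640 float32, m along the optical axis (not along the pixel's ray), 0 where there is no reading), "camera_matrix" (3x3 intrinsics, pixels), "k1" (the pictures are not rectified: a ray, as slopes to the right and down, at radius r is drawn at 1 + k1 r^2 times it, then the intrinsics apply), "view" (4x4, takes a point from world to camera coordinates). Camera axes: x right, y up, looking along -z (the intrinsics and any distortion apply to the point x, -y, -z); pixel columns grow to the right and rows downward; lengths in m; the calibration is good to about 2 mm. A picture is of the moment at which its call begins.
A pose or a line that the arm cannot do raises IKError and nothing moves.
- job_done(): hands the job in, once; it reports no verdict.
The state is a dict: "time": time; "joint_pos": joint angles; "dq": joint speeds; "joint_torque": joint torques, N m; "ee_pos": TCP position; "ee_rot": TCP orientation; "ft_force": force on the tool from outside, world axes, zero at the start; "moment": the same for the moment, N m; "finger_gap": finger opening in m.
Only numpy, scipy, OpenCV 4.12 (cv2) and the standard library are available. Lean on these libraries where they do the work, as an engineer would, in place of code of your own. Each camera call takes 0.05 s, during which the arm holds its last target. There are 200 camera calls.

## Working session

There is one attempt and no reset: what is moved stays moved. The work goes in short steps, each a Python script; the robot and the scene stay as the last script left them, time stands still between calls to the robot, and variables do not carry over. Pictures are saved under pics/ and viewed, about 8 in all and at most 12, crops included, and the job is handed in when it is done.

```bash
ls; mkdir -p pics
cat > h.py <<'E'
from bench import *
import numpy as np, cv2
def world(im,u,v,d=None):
    K=np.array(im["camera_matrix"]);k1=im["k1"]
    if d is None: d=im["depth"][int(v),int(u)]
    x=(u-K[0,2])/K[0,0];y=(v-K[1,2])/K[1,1];rd=np.hypot(x,y);r=rd
    for _ in range(20): r=rd/(1+k1*r*r)
    s=r/rd if np.ndim(rd) or rd>0 else 1
    p=np.stack([x*s*d,-y*s*d,-d+0*x,1+0*x*d],-1)
    return (p@np.linalg.inv(np.array(im["view"])).T)[...,:3]
def cloud(im):
    v,u=np.mgrid[0:480,0:640].astype(float)
    return world(im,u,v,im["depth"].astype(float))
E
python3 - <<'E'
from h import *
import pickle
for n in("top","side"):
    im=get_image(n);pickle.dump(im,open(f"pics/{n}.pkl","wb"));cv2.imwrite(f"pics/{n}.png",im["frame"])
print(state())
E
```

```text
pics
{'time': 0.1, 'joint_pos': array([-1.37468792e+00,  9.17864636e-02,  1.23176716e+00,  1.00112312e-05,
        1.81980167e+00, -5.66813508e-02]), 'dq': array([ 9.37229660e-05,  7.09464728e-04, -3.29845807e-03,  7.48894428e-04,
       -1.72965714e-04, -2.17114456e-04]), 'joint_torque': array([ 3.30748633e-03, -4.47855592e+01, -4.07571065e+01,  7.00633298e-02,
        2.84421147e-02, -1.06036819e-04]), 'ee_pos': array([ 0.1500263 , -0.58067803,  0.22961725]), 'ee_rot': array([-8.79518519e-04,  9.92022256e-01,  1.26059776e-01, -5.65497264e-05]), 'ft_force': array([-0.13369003,  0.00115428, -0.63286509]), 'moment': array([ 0.0078491 , -0.02178393, -0.00532915]), 'finger_gap': 0.0875106924540624}
```

View pics/top.png

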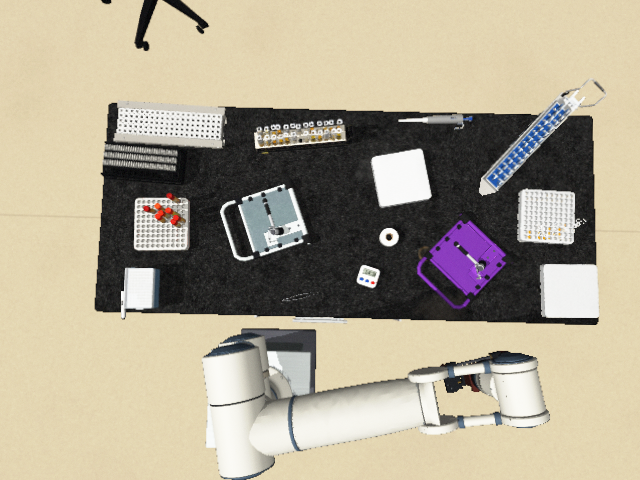

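View pics/side.png

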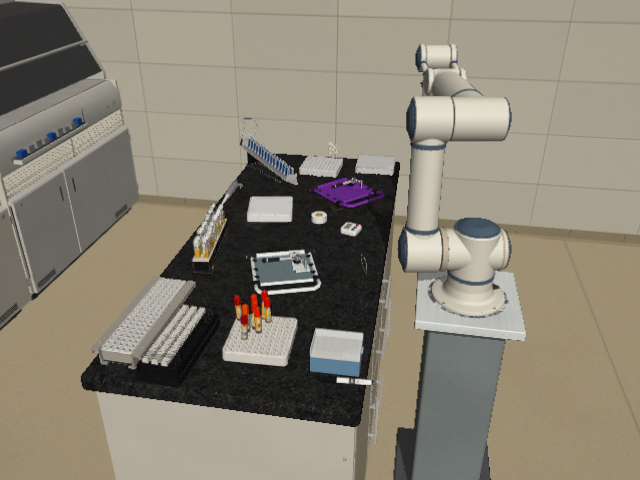

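The top view shows the grey shield at about (265,222), with its rail at its left near (237,232) and the leg near (285,230). The tray is at (162,223), the roll at (389,237), the timer at (368,276) and the tip box at (140,288). The purple one is the decoy.

Run:
```python
from h import *
import pickle
im=pickle.load(open("pics/top.pkl","rb"))
c=cv2.resize(im["frame"][175:270,210:320],None,fx=7,fy=6,interpolation=cv2.INTER_CUBIC)
cv2.imwrite("pics/crop.png",cv2.resize(im["frame"][178:268,212:320],None,fx=6.5,fy=6.5,interpolation=cv2.INTER_CUBIC))
P=cloud(im)
for n,(u,v) in dict(tray=(150,240),roll=(395,237),timer=(368,276),tips=(142,288),railtop=(224,212),railbot=(238,258),tr=(295,188),br=(308,240)).items(): print(n,P[v,u].round(3))
print("height map mm")
for v in range(182,266,3): print(v,(P[v,218:316:4,2]*1000).astype(int))
```

```text
tray [0.492 0.366 0.011]
roll [ 0.521 -0.424  0.022]
timer [ 0.393 -0.339  0.026]
tips [0.336 0.362 0.067]
railtop [ 0.592  0.135 -0.001]
railbot [0.439 0.078 0.029]
tr [ 0.679 -0.096 -0.001]
br [ 0.503 -0.144  0.029]
height map mm
182 [   0    7   -3   -1   -2    0    5   -2    0   -3   -1   -1   -6    4
    4   -5 1562   26   34   -2   -1    1   -2    4   -6]
185 [-4  1  0 -3  0  4  0  0  1 -1  0 -1 -1  5 -1  7 21 24 29  9  0 -3 -1  1
  4]
188 [ 0  6 -3 -1  1  4  3  0  0  3  4 -1 -3 23 17 22 15 21 26  1  0 -2  1  1
  1]
191 [-6 -1 -1 -3  3 -3  2 -4 -1 -6 -5 19 17 19 19 20 18 15 21 -1 -3  1 -2 -7
  0]
194 [-1  8  0  0  0 -8 -1 -3  4 22 20 20 22 24 20 15 18 17 22 22 -3  2  1 -2
 -1]
197 [ 0  0  0 -1  0  0 22 16 26 16 27 15 16 16 18 19 20 21 17 22  6 -2  0  0
 -6]
200 [ 0 -7  0 -4 24 26 19 21 22 19 20 51 52 20 16 15 18 23 11 28  0 -1  3 -1
  1]
203 [-1  0 25 28 21 31 20 19 10 20 15 15 60 16 13 16 18 15 12 27 -4  0  0  1
  0]
206 [-2 26 29 -4 -5 17 12 19 20 14 17 21 52 18 20 19 13 11 15 21 18 -1  0  1
 -3]
209 [ 1 36  2 -5 -2 -7 18 24 15 13 14 20 63 17 17 21 17 14 16 23 17  5  0 -3
 -2
[... 827 characters left out ...]
 15 16 24 22 13 17 23 17 19 18 16 30 26
  4]
242 [-1 -4  0 29 -2 -4 -1  0  9 14 15 13 16 31 20 13 19 24 15 18 17 -1 32 25
  5]
245 [ 3 -1  0 16 -1  5  0 -2 -7 21 17 22 17 19 17 22 22 29 24  3 -2  1  0 -3
  0]
248 [-4  1 -4 -1 26 -1 -2  3 -2 21 24 14 24 19 14 19 21 -1 -4  7 -1  0  3  1
 -6]
251 [ 4  0 -1  3 29 -2  1 -2  0 18 19 17 17 21 16 -1 -7  3  4  3  5  2  1 -2
  0]
254 [-4 -1 -1  0 24  0  0 -4  0 26 27 19  0 -5 -1 -1  1  2 -3 -8 -4  0  2  3
  0]
257 [-2  1  1  0  1 35 32 33 24 30 20 -4  3  3  1  1  0 -1  1  0  0  1  1 -2
 -3]
260 [-1  0 -1 -1  5 -6 23 26 -1  4 -6 -5  1  3  0  2 -2 -5  3  2 -4  3  0 -2
  0]
263 [ 3 -8  3  0  0  5  4  6 -2 -4  0  4  0 -3  2  1  2 -1  0  0 -1 -1  0 -4
  1]
```

View pics/crop.png

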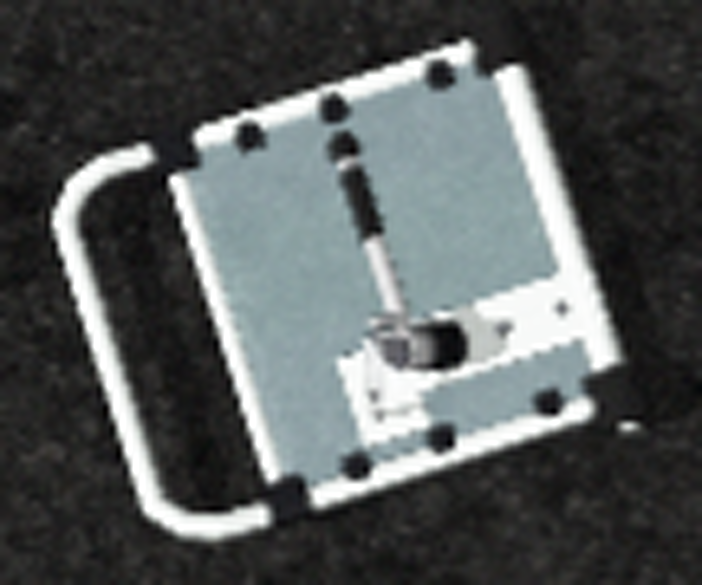

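```bash
cat >> h.py <<'E'
from scipy.spatial.transform import Rotation as R
def onplane(im,u,v,h):
    a=world(im,float(u),float(v),1.0);b=world(im,float(u),float(v),2.0)
    return a+(b-a)*(h-a[2])/(b[2]-a[2])
def quat(M): return np.roll(R.from_matrix(M).as_quat(),1)
E
python3 - <<'E'
from h import *
import pickle
im=pickle.load(open("pics/top.pkl","rb"))
c=lambda x,y,h:onplane(im,212+(x+.5)/6.5-.5,178+(y+.5)/6.5-.5,h)
a,b=c(68,240,.024),c(143,490,.024)
e=(a-b)/np.linalg.norm(a-b);print("rail",a,b,"y axis",e)
a2,b2=c(188,190,.022),c(272,480,.022);e2=(a2-b2)/np.linalg.norm(a2-b2);print("cross",e2)
a3,b3=c(515,75,.018),c(612,360,.018);e3=(a3-b3)/np.linalg.norm(a3-b3);print("foot",e3)
toe=c(343,145,.05);piv=c(397,338,.055);el=(toe-piv)/np.linalg.norm(toe-piv);print("toe",toe,"piv",piv,el,np.linalg.norm(toe-piv))
y=e+e2+e3;y[2]=0;y/=np.linalg.norm(y);z=np.cross([0,0,1],y);z=-z if z[1]<0 else z
print("y",y,"z",z, "cross check z=x... ", np.cross([0,0,1],y))
o_t=toe-.060*y-.106*z
print("orig from toe",o_t,"rail z",(a-o_t)@z,(b-o_t)@z,"cross",(a2-o_t)@z,"foot",(a3-o_t)@z,(b3-o_t)@z,"piv",(piv-o_t)@z,(piv-o_t)@y)
P=cloud(im)
for u in(134,137,186,189): print(P[223,u].round(3))
m=(P[...,2]>.02)&(P[...,1]<.5)&(P[...,1]>.15)&(P[...,0]>.42)&(P[...,0]<.66);print("tray y",np.percentile(P[m][:,1],[1,50,99]),"x",np.percentile(P[m][:,0],[1,99]))
s=P[m][P[m][:,2]>.06];print("tubes",s.min(0),s.max(0))
E
```

```text
rail [0.57935048 0.13583159 0.024     ] [0.45571776 0.09346608 0.024     ] y axis [0.94599959 0.32416781 0.        ]
cross [0.95007094 0.31203398 0.        ]
foot [0.93825967 0.34593178 0.        ]
toe [ 0.62573293 -0.00164282  0.05      ] piv [ 0.53031999 -0.03180611  0.055     ] [ 0.9523002   0.30105464 -0.04990414] 0.10019207879992584
y [0.94488099 0.32741399 0.        ] z [-0.32741399  0.94488099  0.        ] cross check z=x...  [-0.32741399  0.94488099  0.        ]
orig from toe [ 0.60374595 -0.12144505  0.05      ] rail z 0.2510832179658394 0.2515319411313703 cross 0.18732694348271725 foot 0.014566731988755476 0.011571462330677755 piv 0.10873881043183438 -0.04002975343201151
[0.543 0.413 0.031]
[0.544 0.405 0.026]
[0.547 0.248 0.032]
[ 0.552  0.247 -0.001]
tray y [0.24465092 0.31671237 0.41396402] x [0.46207658 0.6272419 ]
tubes [0.53428897 0.24880972 0.06015604] [0.62822463 0.36424136 0.11740824]
```

```bash
cat >> h.py <<'E'
Y=np.array([.94488,.32741,0]);Z=np.array([-.32741,.94488,0]);O=np.array([.6037,-.1214,.016])
def S(x,y,z): return O+np.array([0,0,x])+y*Y+z*Z   # lying shield frame -> world
def tool(phi=0,s=1):  # phi = raise angle; tool z from down to +Z
    tz=np.cos(phi)*np.array([0,0,-1.])+np.sin(phi)*Z
    ty=s*(np.cos(phi)*Z+np.sin(phi)*np.array([0,0,1.]))
    return np.column_stack([np.cross(ty,tz),ty,tz])
def lift(phi,s=1,o=None,dz=0,tilt=0,yo=0):  # TCP for raised shield, foot rolling
    o=O if o is None else o
    foot=o+.016*Z-.016*phi*Z; foot=np.array([foot[0],foot[1],.016])
    up=np.cos(phi)*Z+np.sin(phi)*np.array([0,0,1.]); bk=np.cos(phi)*np.array([0,0,1.])-np.sin(phi)*Z
    T=tool(phi-tilt,s)
    return foot+.234*up+.008*bk+yo*Y+.011*T[:,2]+[0,0,dz],quat(T)
E
python3 - <<'E'
from h import *
for s in(1,-1):
  for tilt in (0,.2):
    print(s,tilt)
    for phi in np.linspace(0,np.pi/2,7):
        p,q=lift(phi,s,tilt=tilt);j=inverse_kinematics(p,q);print(p.round(3),None if j is None else np.round(j,2))
  print("stand",inverse_kinematics(S(.03,.03,.15),quat(tool(0,s))))
E
```

```text
1 0
[0.522 0.115 0.013] [ 0.15 -0.02  1.73 -0.    1.43 -1.75]
[0.526 0.104 0.074] [-0.02  0.    1.62  0.25  1.61 -1.93]
[0.534 0.079 0.13 ] [-0.2   0.1   1.48  0.46  1.82 -2.04]
[0.548 0.04  0.179] [-0.34  0.26  1.31  0.66  2.03 -2.09]
[ 0.565 -0.009  0.217] [-0.46  0.45  1.13  0.88  2.23 -2.05]
[ 0.585 -0.066  0.241] [-0.54  0.68  0.93  1.14  2.39 -1.92]
[ 0.606 -0.127  0.25 ] [-0.6   0.92  0.72  1.48  2.5  -1.68]
1 0.2
[0.523 0.113 0.013] [ 0.28 -0.02  1.75 -0.2   1.41 -1.6 ]
[0.526 0.102 0.073] [ 0.09 -0.04  1.65  0.06  1.55 -1.82]
[0.535 0.077 0.129] [-0.1   0.02  1.51  0.3   1.74 -1.98]
[0.548 0.039 0.178] [-0.28  0.17  1.34  0.51  1.95 -2.07]
[ 0.565 -0.01   0.215] [-0.42  0.36  1.15  0.71  2.15 -2.08]
[ 0.585 -0.067  0.239] [-0.52  0.6   0.94  0.95  2.34 -2.  ]
[ 0.606 -0.127  0.248] [-0.6   0.85  0.7   1.27  2.48 -1.8 ]
stand [-6.59830855e-03  9.05107862e-02  1.55975439e+00 -4.44089210e-16
  1.49132748e+00 -1.91095622e+00]
-1 0
[0.522 0.115 0.013] [ 0.15 -0.02  1.73 -0.    1.43  1.39]
[0.526 0.104 0.074] [-0.02  0.    1.62  0.25  1.61  1.21]
[0.534 0.079 0.13 ] [-0.2   0.1   1.48  0.46  1.82  1.1 ]
[0.548 0.04  0.179] [-0.34  0.26  1.31  0.66  2.03  1.05]
[ 0.565 -0.009  0.217] [-0.46  0.45  1.13  0.88  2.23  1.09]
[ 0.585 -0.066  0.241] [-0.54  0.68  0.93  1.14  2.39  1.22]
[ 0.606 -0.127  0.25 ] [-0.6   0.92  0.72  1.48  2.5   1.46]
-1 0.2
[0.523 0.113 0.013] [ 0.28 -0.02  1.75 -0.2   1.41  1.55]
[0.526 0.102 0.073] [ 0.09 -0.04  1.65  0.06  1.55  1.33]
[0.535 0.077 0.129] [-0.1   0.02  1.51  0.3   1.74  1.16]
[0.548 0.039 0.178] [-0.28  0.17  1.34  0.51  1.95  1.07]
[ 0.565 -0.01   0.215] [-0.42  0.36  1.15  0.71  2.15  1.06]
[ 0.585 -0.067  0.239] [-0.52  0.6   0.94  0.95  2.34  1.14]
[ 0.606 -0.127  0.248] [-0.6   0.85  0.7   1.27  2.48  1.34]
stand [-6.59830855e-03  9.05107862e-02  1.55975439e+00 -4.44089210e-16
  1.49132748e+00  1.23063643e+00]
```

The whole raise is reachable. Next I'll move above the leg and flip it.

Run:
```python
from h import *
q=quat(tool(0,-1))
close()
move_to(S(.16,.03,.150),q)
im=get_image("wrist");cv2.imwrite("pics/w1.png",im["frame"])
p=S(0,.031,.150);p[2]=.043
move_l(p,.2)
def leg(a,r=.076,off=.019):
    d=np.array([.64*np.sin(a),np.cos(a),-.768*np.sin(a)])*r+[.034,-.045,.106+off]
    w=S(*d);w[2]-=.007;return w
for a in(0,.2,.4,.6,.8,.95,1.1):
    move_l(leg(a),.12); print(a,state()["ft_force"].round(2),round(state()["time"],2))
move_l(leg(1.1)+.05*Z+[0,0,.05],.2)
im=get_image("wrist");cv2.imwrite("pics/w2.png",np.hstack([cv2.imread("pics/w1.png")[::2,::2],im["frame"][::2,::2]]))
```

```text
0 [ 0.19 -0.82 -0.25] 5.32
0.2 [-0.77  2.48  1.08] 5.59
0.4 [-0.67  2.01  0.75] 5.87
0.6 [-0.17  1.06  0.2 ] 6.14
0.8 [-0.35 -0.22 -0.47] 6.42
0.95 [ 0.28  0.54 -0.18] 6.67
1.1 [0.09 0.48 0.17] 6.92
```

View pics/w2.png

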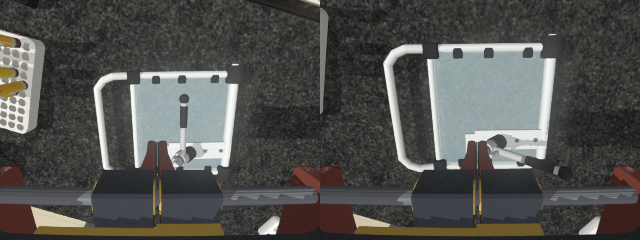

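The left picture (before) shows the leg folded, pointing along +y. The right one (after) shows it flipped, pointing to the foot rail with its toe at about (565,172). Next I'll check the rail position from the wrist camera before gripping.

Run:
```python
from h import *
q=quat(tool(0,-1))
gripper_open()
move_to(S(.17,-.05,.259),q)
im=get_image("wrist");cv2.imwrite("pics/w3.png",im["frame"])
g=im["frame"].astype(int).min(2)
v,u=np.mgrid[0:480,0:640].astype(float)
A=world(im,u,v,np.ones_like(u));B=world(im,u,v,2*np.ones_like(u))
def coords(h):
    W=A+(B-A)*((h-A[...,2])/(B[...,2]-A[...,2]))[...,None]-O
    return W@Y,W@Z
y,z=coords(.024)
for yy in np.arange(-.06,.10,.02):
    for nm,lo,hi in(("rail",.225,.275),("cross",.170,.21)):
        m=(abs(y-yy)<.004)&(z>lo)&(z<hi)
        zz=z[m];b=g[m]>170
        if b.sum()>5: print(nm,round(yy,2),b.sum(),np.percentile(zz[b],[3,50,97]).round(4),end="  ")
    print()
W=y[(g>170)&(z>.2)&(z<.235)];print("side rails y",np.percentile(W,[2,98]) if W.size else None)
print(state()["time"])
```

```text
rail -0.06 88 [0.2462 0.2508 0.2554]  cross -0.06 72 [0.1884 0.1921 0.1959]  
rail -0.04 99 [0.2464 0.2509 0.2554]  cross -0.04 84 [0.1883 0.1923 0.1961]  
rail -0.02 93 [0.2473 0.2511 0.2555]  cross -0.02 86 [0.1884 0.1925 0.1963]  
rail 0.0 97 [0.2468 0.2512 0.2555]  cross 0.0 88 [0.1887 0.1928 0.1965]  
rail 0.02 112 [0.2478 0.2521 0.2564]  cross 0.02 100 [0.1889 0.1929 0.1968]  
rail 0.04 110 [0.248  0.2522 0.2564]  cross 0.04 100 [0.1893 0.1932 0.197 ]  
rail 0.06 110 [0.2482 0.2523 0.2564]  cross 0.06 100 [0.1897 0.1935 0.1973]  
rail 0.08 167 [0.2396 0.2468 0.254 ]  cross 0.08 38 [0.19   0.1933 0.1973]  
side rails y [-0.1010372   0.09765587]
9.5417
```

View pics/w3.png

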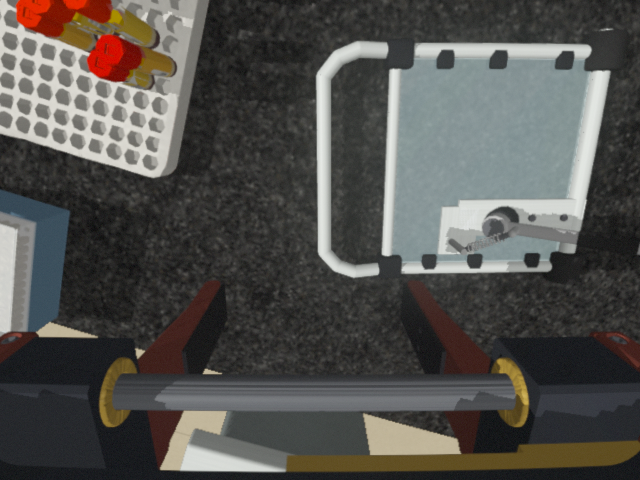

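The leg is open, and the rail is at z=251 mm, within 2 mm of the model. Now I'll grip.

Run:
```python
from h import *
q=quat(tool(0,-1))
c=S(0,0,.2605)
move_to([*c[:2],.10],q)
move_l([*c[:2],.013],.08); print(state()["ft_force"].round(1))
close(); s=state(); print(s["ft_force"].round(1),s["moment"].round(2),s["finger_gap"],s["ee_pos"].round(4))
o=O+.0105*Z
for phi in(.08,.16,.3):
    p,qq=lift(phi,-1,o,dz=.001);move_l(p,.06,qq);s=state();print(phi,s["ft_force"].round(1),s["moment"].round(2),round(s["finger_gap"],4),round(s["time"],1))
for n in("top","side"):
    im=get_image(n);cv2.imwrite(f"pics/{n}2.png",im["frame"])
a=cv2.imread("pics/top2.png")[160:280,150:330];b=cv2.imread("pics/side2.png")[210:370,210:450]
cv2.imwrite("pics/c2.png",np.hstack([cv2.resize(a,(480,320)),cv2.resize(b,(320,320)) if 0 else cv2.resize(b,(320,213+107))]))
```

```text
[ 0.7 -0.  -0.1]
[ 0.5 -3.3  0.4] [-0.53 -0.23  0.1 ] 0.011357658643583823 [0.5185 0.1245 0.013 ]
0.08 [ 1.5  0.3 -2.5] [ 0.11 -0.22  0.08] 0.0113 12.9
0.16 [ 0.4  1.2 -2.2] [ 0.07 -0.27  0.12] 0.0111 13.4
0.3 [ 1.2  1.6 -2.6] [-0.12 -0.18  0.01] 0.011 14.1
```

View pics/c2.png

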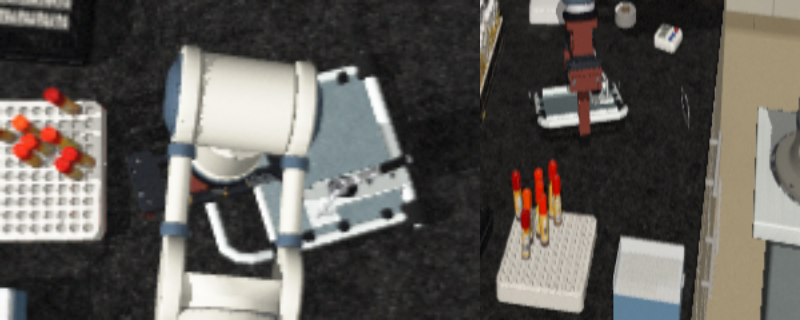

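The shield is held by its rail and rising, with the stand still open at about (380,165) in the left half. I'll continue to upright.

Run:
```python
from h import *
o=O+.0105*Z
for phi in(.45,.6,.75,.9,1.05,1.2,1.35,1.47,1.5708):
    p,qq=lift(phi,-1,o,dz=.001);move_l(p,.06,qq);s=state();f=s["ft_force"];print(phi,f.round(1),s["moment"].round(2),round(s["finger_gap"],4),round(s["time"],1))
    if np.linalg.norm(f)>25: print("stop");break
for n in("top","side","wrist"):
    im=get_image(n);cv2.imwrite(f"pics/{n}3.png",im["frame"])
    __import__("pickle").dump(im,open(f"pics/{n}3.pkl","wb"))
a=cv2.imread("pics/wrist3.png")[::2,::2];b=cv2.imread("pics/side3.png")[140:340,220:420];c=cv2.imread("pics/top3.png")[160:280,220:380]
cv2.imwrite("pics/c3.png",np.vstack([np.hstack([cv2.resize(b,(400,400)),np.vstack([a,np.zeros((160,320,3),np.uint8)])]) ]))
cv2.imwrite("pics/c3.png",np.hstack([cv2.resize(b,(460,460)),np.vstack([a,cv2.resize(c,(320,220))])]))
```

```text
0.45 [ 1.8  0.3 -3. ] [-0.35 -0.22  0.08] 0.0114 14.9
0.6 [ 0.5 -1.5 -2.5] [-0.56 -0.25  0.06] 0.011 15.7
0.75 [ 1.4  0.  -3.4] [-0.47 -0.26 -0.04] 0.0113 16.5
0.9 [ 0.8  0.8 -0.9] [-0.45 -0.37 -0.09] 0.0112 17.2
1.05 [ 2.1  1.9 -1.6] [-0.46 -0.36 -0.13] 0.011 18.0
1.2 [ 1.8  1.4 -0.6] [-0.39 -0.32 -0.24] 0.011 18.8
1.35 [ 2.4  1.  -1.1] [-0.39 -0.34 -0.28] 0.0112 19.5
1.47 [ 0.7  0.9 -2.1] [-0.66 -0.3  -0.24] 0.0109 20.2
1.5708 [ 1.9  1.9 -1.3] [-0.49 -0.22 -0.4 ] 0.0111 20.8
```

View pics/c3.png

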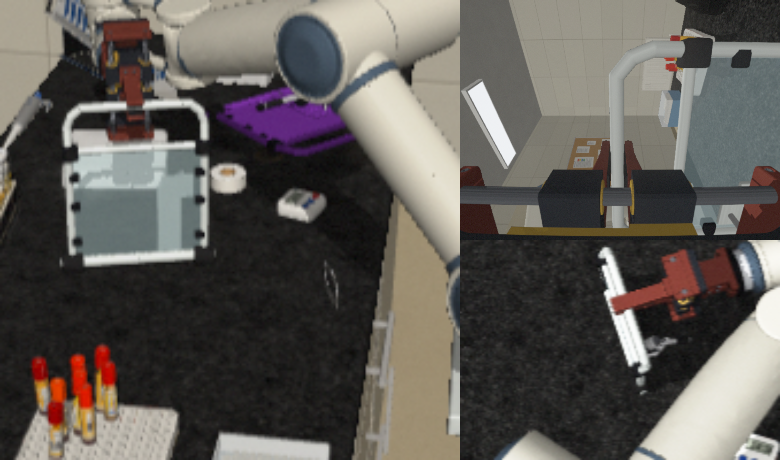

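The side view shows the shield upright at about (137,180), its face to the tubes, with the stand behind it in the top view at about (655,345). Now a numeric check of tilt, foot height and toe.

Run:
```python
from h import *
import pickle
im=pickle.load(open("pics/side3.pkl","rb"));P=cloud(im)
# side crop: origin (220,140), scale 2.3
sub=lambda x0,x1,y0,y1:P[140+int(y0/2.3):140+int(y1/2.3),220+int(x0/2.3):220+int(x1/2.3)].reshape(-1,3)
p=sub(82,195,155,250);p=p[np.isfinite(p).all(1)]
p=p[abs((p-np.median(p,0))@Z)<.03]
for _ in range(3):
    c=p.mean(0);n=np.linalg.svd(p-c)[2][2];n*=np.sign(n[1]);p=p[abs((p-c)@n)<.012]
print(len(p),"panel centre",c.round(3),"face normal",n.round(3),"lean rad",np.arcsin(n[2]).round(3))
f=sub(85,195,254,264);print("foot rail z",np.percentile(f[:,2],[10,50,90]).round(3))
p,q=lift(np.pi/2,-1,O+.0105*Z);print("expected face origin",(O+.0105*Z+(.016-.0251)*Z).round(3))
t=pickle.load(open("pics/top3.pkl","rb"));T=cloud(t)
s=T[160:280,220:330].reshape(-1,3);r=s[(s[:,2]>.235)&(s[:,2]<.285)];print("rail top z",len(r),np.percentile(r[:,2],[5,50,95]).round(3))
# top crop scale 2 : toe/leg px near (655-460)/2+220,(345-240)/1.833+160
s=T[205:240,308:345].reshape(-1,3);s=s[(s[:,2]>.01)&(s[:,2]<.16)];d=s-(O+.0014*Z);print("behind shield: back,y,height");
for k in s[np.argsort((d@Z))][:40:3]: e=k-(O+.0014*Z);print((-(e@Z)).round(3),(e@Y).round(3),k[2].round(3))
st=state();print(st["ee_pos"],R.from_quat(np.roll(st["ee_rot"],-1)).as_matrix()[:,2].round(3))
P0=cloud(pickle.load(open("pics/top.pkl","rb")))
for n,(u,v) in dict(tray=(150,240),roll=(395,237),timer=(368,276),tips=(142,288)).items():
    print(n,np.abs(T[v-6:v+7,u-6:u+7,2]-P0[v-6:v+7,u-6:u+7,2]).mean().round(4))
```

```text
1984 panel centre [ 0.604 -0.115  0.108] face normal [-0.321  0.947  0.008] lean rad 0.008
foot rail z [0.013 0.019 0.027]
expected face origin [ 0.603 -0.12   0.016]
rail top z 604 [0.242 0.26  0.279]
behind shield: back,y,height
0.105 -0.047 0.03
0.102 -0.046 0.027
0.1 -0.042 0.033
0.097 -0.041 0.029
0.095 -0.046 0.041
0.094 -0.05 0.046
0.091 -0.05 0.035
0.088 -0.048 0.046
0.084 -0.048 0.051
0.081 -0.048 0.057
0.078 -0.045 0.065
0.076 -0.052 0.055
0.073 -0.049 0.058
0.071 -0.046 0.067
[ 0.6021337  -0.11697301  0.25108915] [-0.328  0.945 -0.001]
tray 0.0311
roll 0.0222
timer 0.0315
tips 0.0033
```

Run:
```python
from h import *
import pickle
P0=cloud(pickle.load(open("pics/top.pkl","rb")));T=cloud(pickle.load(open("pics/top3.pkl","rb")))
for n,(u,v) in dict(tray=(150,240),roll=(395,237),timer=(368,276)).items():
    print(n,np.median(np.abs(T[v-6:v+7,u-6:u+7,2]-P0[v-6:v+7,u-6:u+7,2])).round(4))
hold(.8);s=state();print(s["time"],s["ft_force"].round(1),abs(s["dq"]).max(),s["finger_gap"])
job_done()
```

```text
tray 0.003
roll 0.0037
timer 0.0036
21.7 [2.  0.5 0.6] 0.001835420025721983 0.011364953822007839
the job is handed in; nothing more can be done
```

I flipped the kickstand open while the shield lay face down, then took the shield by its top rail and raised it upright on its feet. I handed the job in at 21.7 s, still holding it; the job gave no verdict.

**Last checks:**
- **Upright:** the fitted panel leans 0.008 rad, with the face towards the tube tray.
- **Feet:** the foot rail measures about 19 mm up, as expected with the feet down. The depth readings are only good to several mm, so this can't settle small gaps. The last wrist force was near zero, so the feet seem to carry most of the weight.
- **Kickstand:** the leg is open and pointing back and down. The lowest points seen near the toe are about 27–33 mm up, which agrees with its centre being 17 mm plus the 8 mm ball radius. I did not read the joint angle directly.
- **Grip:** the finger gap is 11.4 mm on the 12 mm rail, and the arm was almost still (joint speeds under 0.002 rad/s).
- **Other items:** the tray, roll and timer differ from the start by 3–4 mm in median depth, and the tip box by 3 mm on average, all within camera noise. A first check on averages gave 22–32 mm for the tray, roll and timer. I put this down to stray depth pixels, because the medians stayed small and nothing came near those items.

The shield slid about 10 mm towards the tray when the fingers closed, because the fully open fingers only fitted off-centre in the hand slot. I allowed for this in the raise.

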